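# Set sprung tweezers to the marked tip gap over the honing stone

### The job

Pull the sprung tweezers straight up out of their wooden holder and carry them, upright with tips down, over the middle of the grey honing stone, ready for their tips to be dressed at the working gap. There, with the tips a few centimetres above the stone, squeeze them until the dark pointer on the moving arm lines up with the brass rider on the gauge bar, neither short of it nor past it, and hold that gap steady: finish while still holding them so. Leave the stone, the fipple plug and the scribe where they lie.

Things in the scene. Friction and masses are not known exactly. Their poses are not given: they have to be found in the camera images.
- tweezers: Parallel-action sprung tweezers, about 90 g, 130 mm long, standing tips down. Origin: midway between the open tips, at their lower end. z: up along the arms to the wire bow; y: squeezing direction, fixed arm at -y, moving arm at +y. Steel arms 10 mm wide (x), 3 mm thick. Gauge bars front and back (x = +-8.5, z = 52 to 60, y = -18 to 16 mm) belong to the fixed arm.
- grip (a point): Centre between the two wooden finger pads (18 mm wide in x, 36 mm tall, 40 mm over their outsides when open), 95 mm above the tips, 35 mm below the bow's top; axes as tweezers. Pinch here along y. Fixed to the fixed arm: the pads' true middle moves by half the squeeze to -y.
- tips (a point): Midway between the open tips at their lower end (the tweezers' origin, on the fixed half), axes as tweezers.
- squeeze (a joint): Travel of the moving arm to the fixed arm, m: 0 open (40 mm over the pads, tip gap 22 mm), 0.016 fully closed (24 mm, tip gap 6 mm). The arms stay parallel, so pad width and tip gap shrink by exactly this. Spring: 2.5 N at 0 plus 250 N/m (6.5 N fully closed); opens when let go.
- pointer (a point): Lower end of the dark steel pointer, a 1.6 mm wide blade on the moving arm just above the front (+x) gauge bar, 60 mm above the tips, 11.5 mm in front of the arms' mid-plane. Moves to -y with the squeeze. Axes as tweezers.
- mark_line (a point): Middle of the upper edge of the brass rider (4 mm wide in y, 11 mm tall) that marks the wanted gap on the front gauge bar. Height and x as the pointer; the gap is right when the pointer is at this y. It stays put by friction and is no stop: one can squeeze past it. Axes as tweezers.
- mark (a joint): Where the rider sits: the value of joint squeeze at which the pointer is exactly over it, m (0.004 to 0.013, differs each time).
- holder_mouth (a point): Centre of the mouth of the holder, a dark wooden block fixed to the bench, 56 (x) by 80 (y) by 57 mm tall, with a pocket 15 by 39 mm, 45 mm deep, in which the tweezers stand with about 2.5 mm play; its long side lies along y, as the tweezers' y.
- stone_top (a point): Centre of the upper face of the grey honing stone, a loose block 160 (x) by 65 (y) by 25 mm tall, z up.
- plug: Fipple plug, a light wooden cylinder 18 mm across and 36 mm tall, standing on the bench; origin at its underside. To be left alone.
- scribe: Bent steel scribe about 155 mm long, 7 mm thick, lying on the bench along its x; origin under its middle. To be left alone.
- feed: Brass screw feed with a knob and a pitted brass whistle tube clamped on its carriage, 80 (x) by 310 (y) by 75 mm tall, fixed on the bench beyond the work; origin at its underside's centre. Not used.
Not all that is in view belongs to the job. Of the things that look like the tweezers, the middle-sized one is meant.

How it is judged:
By the outcome, as a careful person would: the job done as asked, in the order asked, and still so for the second after the job is handed in, while the arm keeps its last pose, push and grip.
It also fails if it takes over 45 s, if anything falls off the work surface, if the arm or the gripper's body presses on something with over 40 N, if the wrist force passes 120 N, or if a joint passes its speed limit or range.

### The arm

A 6-joint arm with a two-finger parallel gripper is mounted at the origin on the work surface. World frame = base frame: x ahead of the robot, y to its left, z up, the work surface at z = 0. Lengths are in m, angles in rad, forces in N, time in s.
With the tool pointing down it reaches from about 0.425 to 0.95 m from the base axis. Payload 3.5 kg.
Tool frame: the origin (TCP) lies at the very end of the fingers, on their centre line; the grasp point (between the pads) lies 19 mm behind it; z points along the fingers, y is the direction in which the jaws open and shut (so a half turn about z gives the same grasp; the last joint's range is limited). The gripper opens to 85 mm and grips with 20 to 120 N. Pads are 22 mm wide; open, the fingers measure 114 mm over their backs; the gripper's body (76 mm by 85 mm) begins 54 mm behind the grasp point. The pads swing forward as they close: fully open they stand 13 mm farther back than shut.
Start: joints at [1.037, 0.286, 1.577, -0, 1.279, -0.15], TCP at [0.253, 0.626, 0.231] pointing down, gripper open.
Joint ranges: [-2.77, 2.77], [-0.9, 2.22], [0.21, 2.48], [-1.53, 4.67], [0.24, 2.81], [-2.84, 2.84]. Speed limits (rad/s): [2.79, 2.79, 3.14, 3.14, 3.14, 3.14].

### API

Orientations are given as a unit quaternion [x, y, z, w].
In Python, from plant import get_state, read_camera, get_calibration, ticket, search_frame, cut_out, pinpoint gives the robot as it stands.
- The arm moves only by the tool move_arm, never from a script. Its argument "plan" is a list that holds one entry, the list of rows, each a list of 7 numbers: the turn, a rotation vector about the tool's x, y, z in degrees, then the shift along the tool's x, y, z in m, then the finger opening in m, from 0 to 0.0854. In form: [[[ax, ay, az, x, y, z, hand], ...]]. A call has exactly 5 rows; each row is the pose to reach, as a shift and turn from the pose measured when the call began, along the tool's axes at that moment; what a row does not reach only later rows make up. A row lasts 1/8 s, in which the tool goes at most 62.5 mm and 10.7 degrees, less where a joint would pass 70% of its speed; a pose out of reach is approached as far as the arm can. A call with a gripper value outside its range is refused whole. The fingers move at their own pace and stop on an object; "force" is the grip in N (left out, the last holds). Time passes only in rows, so rows that repeat a pose let the fingers close, or fill a call up. It gives the time, the measured TCP pose, the force and the opening at its end, in the units of the state.
- get_state(): the state, without advancing time (a new reading comes with each control period).
- read_camera(name): name is "side" or "top" or "wrist"; returns the picture (480x640x3 uint8, red, green, blue); there is no depth.
- get_calibration(name): a dict with "mtx" (3x3 intrinsics, pixels), "extrinsics" (4x4, takes a point from camera to world coordinates); the wrist camera has in their place "hand_eye" (4x4, takes a point from camera to tool coordinates, whose origin is the TCP and whose axes are the flange's). Camera axes: x right, y up, looking along -z (the intrinsics and any distortion apply to the point x, -y, -z); pixel columns grow to the right and rows downward; lengths in m; the calibration is good to about 2 mm. A picture is of the moment at which its call begins: read the wrist's pose just before it. get_calibration takes no time and is no camera call.
- ticket.sign_off(): hands the job in, once; it reports no verdict.
Trained networks look in the newest picture that a camera, given by its name, has taken for a name from the list of things; names that differ only in an ending like _2 or _b are one class to them, and where a whole thing is asked for, a point or a joint stands for the part that bears it (a point fixed in the world has none). Each returns a list of dicts, best first, with "p" (0 to 1); they miss things now and then, are a little off and sometimes report something else, mostly with a low value. They report only what shows in the picture. A call takes as long as a camera call. They do not tell look-alikes from the thing itself.
- search_frame(camera, query): "centre" ([column, row] in pixels, amid what is visible of it).
- cut_out(camera, query): "pixels" (480x640 bool, what is visible of it) and "centre" ([column, row] in pixels, amid what is visible of it).
- pinpoint(camera, query): "centre" ([column, row] in pixels: a listed point, or the origin of a listed thing).
The state is a dict: "time": time; "qpos": joint angles; "dq": joint speeds; "joint_efforts": joint torques, N m; "eef_pos": TCP position; "tcp_rot": TCP orientation; "contact_force": force on the tool from outside, world axes, zero at the start; "wrist_torque": the same for the moment, N m; "opening": opening from 0.0 (shut) to 1.0 (fully open).
Only numpy, scipy, OpenCV 4.12 (cv2) and the standard library are available. Lean on these libraries where they do the work, as an engineer would, in place of code of your own. Each camera call takes 0.05 s, during which the arm holds its last target.

## Working session

There is one attempt and no reset: what is moved stays moved. The work goes in short steps, Python scripts to look and compute and a tool call to move; the robot and the scene stay as the last step left them, time stands still between calls to the robot, and variables do not carry over. Pictures are saved under pics/ and viewed, and the job is handed in when it is done.

Besides the shell and the picture viewer there is one more tool, called after "Call:" as name(argument=value, ...) on one line, values as JSON. move_arm: Moves the arm, as the interface text tells. Its arguments: {"type":"object","properties":{"plan":{"type":"array","items":{"type":"array","items":{"type":"array","items":{"type":"number"}}}},"force":{"type":"number"}},"required":["plan"]}

```bash
mkdir -p pics; ls; cat > h.py <<'E'
import numpy as np, cv2
from plant import *
from scipy.spatial.transform import Rotation as R
def save(im,name,crop=None,s=1):
    if crop: im=im[crop[1]:crop[3],crop[0]:crop[2]]
    if s!=1: im=cv2.resize(im,None,fx=s,fy=s,interpolation=cv2.INTER_CUBIC)
    cv2.imwrite('pics/'+name,im[:,:,::-1])
def ext(cam):
    c=get_calibration(cam)
    if cam=='wrist':
        s=get_state(); T=np.eye(4);T[:3,:3]=R.from_quat(s['tcp_rot']).as_matrix();T[:3,3]=s['eef_pos']
        return c, T@np.array(c['hand_eye'])
    return c,np.array(c['extrinsics'])
def ray(cam,px,E=None):
    c,e=ext(cam); E=e if E is None else E
    d=c.get('dist',c.get('distortion')); d=None if d is None else np.array(d,float)
    p=cv2.undistortPoints(np.array([[px]],float),np.array(c['mtx']),d)[0,0]
    v=E[:3,:3]@np.array([p[0],-p[1],-1.]); return E[:3,3],v/np.linalg.norm(v)
def atz(cam,px,z,E=None):
    o,v=ray(cam,px,E); return o+v*(z-o[2])/v[2]
def proj(cam,P,E=None):
    c,e=ext(cam); E=e if E is None else E
    q=np.linalg.inv(E)@np.append(P,1); K=np.array(c['mtx'])
    d=c.get('dist',c.get('distortion')); d=None if d is None else np.array(d,float)
    return cv2.projectPoints(np.array([[q[0],-q[1],-q[2]]]),np.zeros(3),np.zeros(3),K,d)[0][0,0]
def tri(l):
    A=np.zeros((3,3));b=np.zeros(3)
    for o,v in l:
        M=np.eye(3)-np.outer(v,v);A+=M;b+=M@o
    return np.linalg.solve(A,b)
E
python3 - <<'E'
from h import *
for c in ['side','top','wrist']:
    save(read_camera(c),f'{c}0.png'); k=get_calibration(c); print(c,{a:np.round(b,3).tolist() if not isinstance(b,str) else b for a,b in k.items()})
    for q in ['tweezers','holder_mouth','stone_top']:
        print(q,[(np.round(d['centre']).tolist(),round(d['p'],2)) for d in pinpoint(c,q)])
print(get_state())
E
```

```text
pics
side {'mtx': [[450.075, 0.0, 323.132], [0.0, 450.075, 233.269], [0.0, 0.0, 1.0]], 'extrinsics': [[-0.942, 0.203, -0.267, 0.385], [-0.335, -0.532, 0.777, 0.56], [0.015, 0.822, 0.569, 0.504], [0.0, 0.0, 0.0, 1.0]]}
tweezers [([323.0, 410.0], 0.75), ([265.0, 377.0], 0.56)]
holder_mouth [([319.0, 385.0], 0.74)]
stone_top [([361.0, 200.0], 0.87)]
top {'mtx': [[520.714, 0.0, 321.565], [0.0, 520.714, 245.668], [0.0, 0.0, 1.0]], 'extrinsics': [[-0.012, 0.999, -0.036, 0.556], [-0.999, -0.011, 0.031, 0.015], [0.03, 0.036, 0.999, 0.981], [0.0, 0.0, 0.0, 1.0]]}
tweezers [([178.0, 358.0], 0.83), ([181.0, 300.0], 0.71), ([194.0, 255.0], 0.47)]
holder_mouth [([176.0, 303.0], 0.7)]
stone_top [([443.0, 253.0], 0.68)]
wrist {'mtx': [[368.96, 0.0, 314.842], [0.0, 368.96, 236.323], [0.0, 0.0, 1.0]], 'hand_eye': [[0.0, 0.951, 0.31, 0.08], [1.0, -0.0, -0.0, 0.0], [-0.0, 0.31, -0.951, -0.142], [0.0, 0.0, 0.0, 1.0]]}
tweezers []
holder_mouth []
stone_top []
{'time': 0.6, 'qpos': array([ 1.03697421e+00,  2.86288284e-01,  1.57666206e+00, -4.55309698e-05,
        1.27863654e+00, -1.49978562e-01]), 'dq': array([-0.00013733, -0.00051138, -0.00093903, -0.00125433, -0.00085938,
       -0.00140883]), 'joint_efforts': array([-1.88744241e-03, -4.05669808e+01, -2.92736685e+01, -2.42968536e-04,
        6.28119305e-04,  2.10681584e-06]), 'eef_pos': array([0.25274389, 0.6258869 , 0.23135326]), 'tcp_rot': array([ 1.90739305e-01,  9.81640727e-01, -4.59238675e-06,  2.15058431e-05]), 'contact_force': array([-0.64029156, -0.2185592 , -0.07388063]), 'wrist_torque': array([ 0.0002219 , -0.04273411, -0.05180875]), 'opening': 1.0001035059561632}
```

View pics/side0.png

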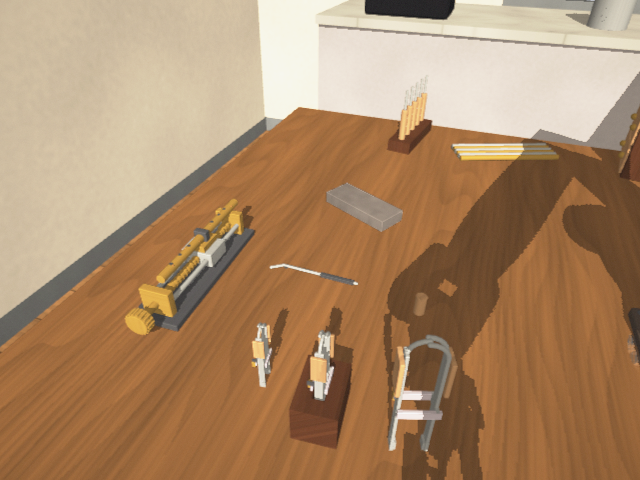

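View pics/top0.png

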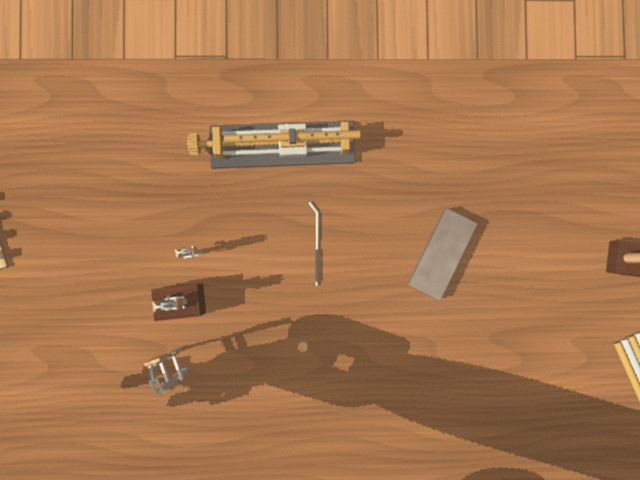

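View pics/wrist0.png

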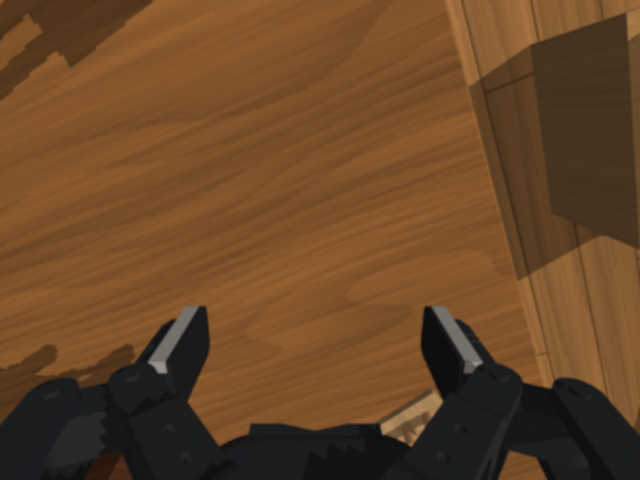

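```bash
python3 - <<'E'
from h import *
im=read_camera('top'); save(im,'t1.png',(130,230,250,410),4)
im2=read_camera('side'); save(im2,'s1.png',(230,300,390,460),4)
for q in ['grip','tips','pointer','mark_line','holder_mouth','tweezers']:
  for c in ['top','side']:
    r=pinpoint(c,q); print(c,q,[(np.round(d['centre'],1).tolist(),round(d['p'],2)) for d in r])
for c,z in(('top',.057),('side',.057)):
  r=pinpoint(c,'holder_mouth'); 
  if r: print(atz(c,r[0]['centre'],z))
for c in('top','side'):
  r=pinpoint(c,'stone_top'); 
  if r: print('stone',atz(c,r[0]['centre'],.025))
E
```

```text
top grip [([163.1, 371.7], 0.78), ([166.5, 302.9], 0.75), ([186.5, 252.7], 0.62)]
side grip [([261.7, 341.5], 0.77), ([319.2, 356.2], 0.75)]
top tips [([182.7, 302.4], 0.83), ([177.5, 358.3], 0.79), ([193.9, 254.2], 0.49)]
side tips [([320.2, 408.0], 0.73), ([326.0, 409.5], 0.65), ([265.6, 377.2], 0.64), ([404.9, 444.4], 0.57), ([307.9, 387.6], 0.3)]
top pointer [([171.5, 353.2], 0.7), ([182.8, 250.3], 0.62), ([165.5, 295.7], 0.59), ([181.1, 300.0], 0.15)]
side pointer [([394.4, 390.1], 0.88), ([308.1, 387.3], 0.87), ([252.6, 362.6], 0.69), ([417.9, 311.3], 0.39)]
top mark_line []
side mark_line [([397.0, 386.9], 0.5)]
top holder_mouth [([175.0, 300.9], 0.71), ([284.4, 143.3], 0.41)]
side holder_mouth [([319.6, 385.9], 0.97)]
top tweezers [([176.4, 356.4], 0.8), ([179.5, 298.3], 0.75), ([193.0, 252.7], 0.66)]
side tweezers [([405.1, 448.7], 0.94), ([265.9, 379.5], 0.74), ([321.7, 407.8], 0.7)]
[0.49543339 0.24485263 0.057     ]
[0.49377312 0.24629528 0.057     ]
stone [ 0.57317182 -0.23898122  0.025     ]
stone [ 0.56856495 -0.23318806  0.025     ]
```

View pics/t1.png

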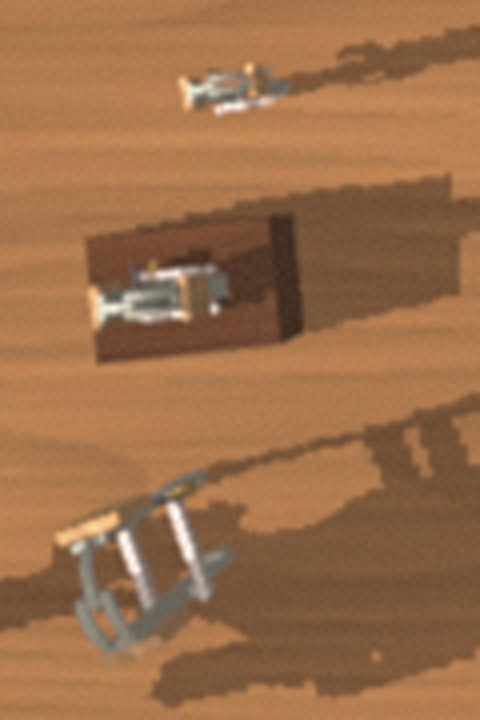

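View pics/s1.png

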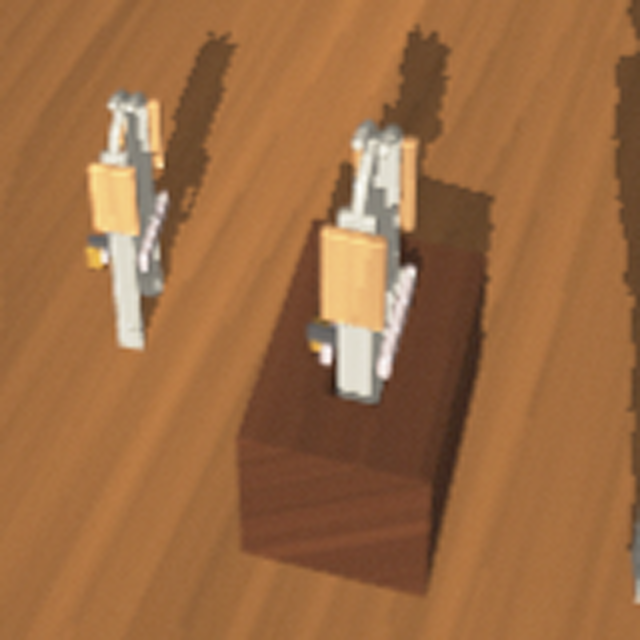

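```bash
python3 - <<'E'
from h import *
C=[(86,238),(95,363),(280,338),(272,214)]
P=np.array([atz('top',(130+(a+.5)/4-.5,230+(b+.5)/4-.5),.057) for a,b in C]);print(P.round(4),P.mean(0))
for a,b in((0,3),(1,2),(1,0),(2,3)):
  d=P[b]-P[a];print(np.linalg.norm(d),np.degrees(np.arctan2(d[1],d[0])))
# pads tri
for n,t,s in(('gripmid',(166.5,302.9),(319.2,356.2)),('gripsmall',(186.5,252.7),(261.7,341.5))):
  print(n,tri([ray('top',t),ray('side',s)]))
print('small tips',tri([ray('top',(193.5,253.5)),ray('side',(265.7,378))]))
print('large tips',tri([ray('top',(177,357.5)),ray('side',(405,446))]), 'bow',tri([ray('top',(130+100/4,230+610/4)),ray('side',(432,340))]))
print(ray('top',(130+100/4,230+610/4)))
r=cut_out('top','stone_top')
for d in r[:2]:
  q=cv2.minAreaRect(np.argwhere(d['pixels'])[:,::-1].astype(np.float32));bx=cv2.boxPoints(q)
  W=np.array([atz('top',b,.025) for b in bx]);print(d['p'],W.round(4),W.mean(0))
E
```

```text
[[0.5166 0.2863 0.057 ]
 [0.462  0.2824 0.057 ]
 [0.4717 0.202  0.057 ]
 [0.526  0.2053 0.057 ]] [0.49408081 0.2440329  0.057     ]
0.08155114633417415 -83.33773519979684
0.08099880899005957 -83.11050898045671
0.05474103610895311 4.08771634097175
0.05444792232666303 3.4912116783360396
gripmid [0.49535604 0.24595941 0.10821339]
gripsmall [0.57960145 0.2210974  0.07301106]
small tips [0.5786555  0.22318145 0.00486962]
large tips [0.38657229 0.25383832 0.00591815] bow [0.38104137 0.24510235 0.17772928]
(array([0.55635887, 0.01500088, 0.98071587]), array([-0.20590077,  0.26951439, -0.94072678]))
0.59 [[ 0.5177 -0.1683  0.025 ]
 [ 0.662  -0.2419  0.025 ]
 [ 0.6307 -0.3048  0.025 ]
 [ 0.4865 -0.2307  0.025 ]] [ 0.57421543 -0.23641104  0.025     ]
```

```bash
cat >> h.py <<'E'
def goal(pos,yaw):
    s=get_state(); R0=R.from_quat(s['tcp_rot']); y=np.radians(yaw)
    X=np.array([np.cos(y),np.sin(y),0]);Z=np.array([0,0,-1.]);Rt=R.from_matrix(np.stack([X,np.cross(Z,X),Z],1))
    r=(R0.inv()*Rt).as_rotvec(degrees=True); t=R0.inv().apply(np.array(pos)-s['eef_pos'])
    print('turn',r.round(2),'shift',t.round(4),'pos',s['eef_pos'].round(4),'yaw',round(np.degrees(np.arctan2(*R0.as_matrix()[1::-1,0])),2),'op',s['opening']*.0854,'t',s['time'],'F',s['contact_force'].round(1))
E
python3 -c "
from h import *
goal([.495,.2455,.25],5.5)
goal([.38,.44,.27],108)"
```

```text
turn [  0.    -0.   152.51] shift [-0.3671 -0.262  -0.0187] pos [0.2527 0.6259 0.2313] yaw 158.01 op 0.0855021999083677 t 1.55 F [ 0.2  0.1 -0.4]
turn [ 0.    0.   50.01] shift [-0.1876 -0.1247 -0.0387] pos [0.2527 0.6259 0.2313] yaw 158.01 op 0.0855021999083677 t 1.55 F [ 0.2  0.1 -0.4]
```

Call:
move_arm(plan=[[[0, 0, 10, -0.038, -0.025, -0.008, 0.085], [0, 0, 20, -0.076, -0.05, -0.016, 0.085], [0, 0, 30, -0.113, -0.075, -0.024, 0.085], [0, 0, 40, -0.15, -0.1, -0.032, 0.085], [0, 0, 50, -0.188, -0.125, -0.039, 0.085]]], force=20)

```text
time: 2.17
eef_pos: [0.3809, 0.4384, 0.2709]
tcp_rot: [0.59, 0.807, 0.0, 0.0]
contact_force: [-0.1, 1.0, -0.1]
opening: 0.997
```

```bash
python3 -c "
from h import *
goal([.44,.34,.27],58)
goal([.495,.2455,.25],5.5)"
```

```text
turn [ 3.000e-02 -3.000e-02  4.969e+01] shift [-0.1117  0.0264  0.0009] pos [0.3809 0.4384 0.2709] yaw 107.69 op 0.08511752849259735 t 2.175 F [-0.1  1.  -0.1]
turn [ 2.0000e-02 -5.0000e-02  1.0219e+02] shift [-0.2185  0.05    0.0209] pos [0.3809 0.4384 0.2709] yaw 107.69 op 0.08511752849259735 t 2.175 F [-0.1  1.  -0.1]
```

Call:
move_arm(plan=[[[0, 0, 10, -0.022, 0.005, 0, 0.085], [0, 0, 20, -0.044, 0.01, 0, 0.085], [0, 0, 30, -0.066, 0.016, 0, 0.085], [0, 0, 40, -0.089, 0.021, 0, 0.085], [0, 0, 50, -0.112, 0.026, 0, 0.085]]])

```text
time: 2.8
eef_pos: [0.4401, 0.3389, 0.271]
tcp_rot: [0.877, 0.48, 0.001, -0.0]
contact_force: [-0.2, -0.6, -0.2]
opening: 0.997
```

```bash
python3 -c "
from h import *
goal([.495,.2455,.25],5.5)"
```

```text
turn [-0.   -0.06 51.86] shift [-0.0491  0.0966  0.021 ] pos [0.4401 0.3389 0.271 ] yaw 57.36 op 0.08517259771963472 t 2.8 F [-0.2 -0.6 -0.2]
```

Call:
move_arm(plan=[[[0, 0, 10.4, -0.01, 0.02, 0.004, 0.085], [0, 0, 20.8, -0.02, 0.039, 0.008, 0.085], [0, 0, 31.2, -0.03, 0.058, 0.012, 0.085], [0, 0, 41.6, -0.04, 0.078, 0.016, 0.085], [0, 0, 52, -0.049, 0.097, 0.021, 0.085]]])

```text
time: 3.42
eef_pos: [0.4958, 0.2447, 0.2502]
tcp_rot: [0.999, 0.044, 0.001, -0.0]
contact_force: [0.0, 0.0, -0.1]
opening: 0.999
```

```bash
python3 - <<'E'
from h import *
goal([.495,.2455,.25],5.5)
c,E=ext('wrist')
im=read_camera('wrist');save(im,'w2.png')
for n,P in(('grip',[.495,.2455,.107]),('mouth',[.494,.2445,.057])): print(n,proj('wrist',P,E))
for q in ['grip','holder_mouth','pointer','mark_line','tips']:
    r=pinpoint('wrist',q); print(q,[(np.round(d['centre'],1).tolist(),round(d['p'],2)) for d in r])
    z={'grip':.107,'holder_mouth':.057,'pointer':.072,'mark_line':.072,'tips':.012}[q]
    if r: print(atz('wrist',r[0]['centre'],z,E))
E
```

```text
turn [-0.04 -0.09 -0.48] shift [-0.0007 -0.0009  0.0002] pos [0.4958 0.2447 0.2502] yaw 5.02 op 0.0852954545909155 t 3.425 F [ 0.   0.  -0.1]
grip [314.66861414 220.95828103]
mouth [315.75143097 207.53164424]
grip [([298.4, 356.2], 0.84), ([352.8, 113.7], 0.83), ([316.5, 227.0], 0.82)]
[0.36640051 0.24904675 0.107     ]
holder_mouth [([315.7, 207.4], 0.63)]
[0.49412117 0.24455891 0.057     ]
pointer [([311.3, 307.8], 0.84), ([299.3, 205.5], 0.74), ([334.9, 101.3], 0.48)]
[0.39733114 0.24027136 0.072     ]
mark_line [([312.1, 302.5], 0.66), ([305.7, 203.1], 0.57)]
[0.40315531 0.23998837 0.072     ]
tips [([299.5, 287.4], 0.93), ([343.5, 113.4], 0.8)]
[0.38878253 0.25363989 0.012     ]
```

View pics/w2.png

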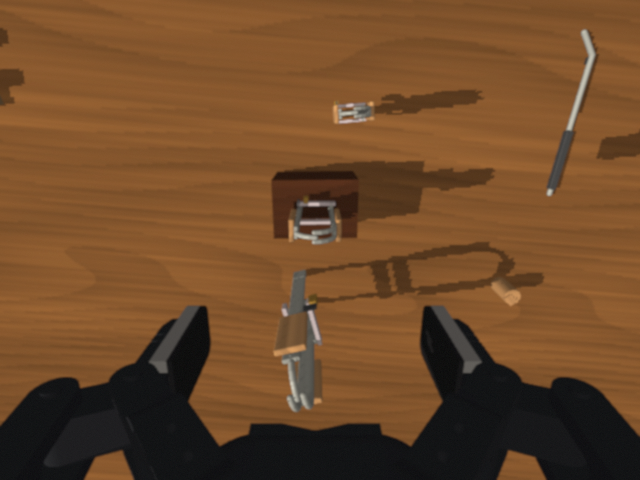

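```bash
python3 - <<'E'
from h import *
im=cv2.imread('pics/w2.png')[:,:,::-1];save(im,'w2c.png',(260,160,370,250),7)
c,E=ext('wrist')
for z,px in((.142,None),):pass
P=np.array([.4945,.245,0])
y=np.radians(5.3)
for n,o in(('bowtop',(0,0,.142)),('pad+y out top',(0,.02,.125)),('pad-y',(0,-.02,.125)),('pad+yx',(.009,.02,.125)),('pad-y-x',(-.009,-.02,.125)),('corner++',(.028,.04,.057)),('corner--',(-.028,-.04,.057))):
    q=P+np.array([np.cos(y)*o[0]-np.sin(y)*o[1],np.sin(y)*o[0]+np.cos(y)*o[1],o[2]])
    a=proj('wrist',q,E);print(n,a.round(1),((a-[260,160])*7).round())
E
```

```text
bowtop [317.2 234.2] [400. 519.]
pad+y out top [290.6 227.2] [214. 470.]
pad-y [343.5 227.4] [584. 472.]
pad+yx [290.4 215.7] [213. 390.]
pad-y-x [343.2 238.7] [582. 551.]
corner++ [272.9 176. ] [ 91. 112.]
corner-- [358.5 235.1] [689. 526.]
```

View pics/w2c.png

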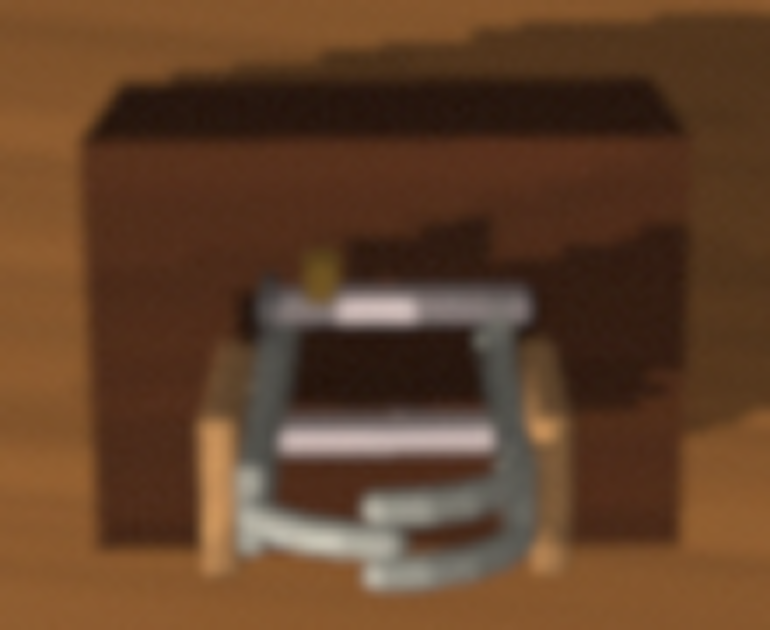

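```bash
python3 -c "
from h import *
goal([.4925,.2465,.086],5.2)"
```

```text
turn [-0.05 -0.08  0.32] shift [-0.0027 -0.0006  0.1644] pos [0.4951 0.246  0.2504] yaw 5.52 op 0.08505555600368721 t 3.725 F [-0.2  0.2  0.3]
```

Call:
move_arm(plan=[[[0, 0, 0.3, -0.0027, -0.0006, 0.035, 0.085], [0, 0, 0.3, -0.0027, -0.0006, 0.075, 0.085], [0, 0, 0.3, -0.0027, -0.0006, 0.115, 0.085], [0, 0, 0.3, -0.0027, -0.0006, 0.145, 0.085], [0, 0, 0.3, -0.0027, -0.0006, 0.164, 0.085]]])

```text
time: 4.35
eef_pos: [0.4916, 0.2471, 0.0849]
tcp_rot: [0.999, 0.047, -0.0, -0.0]
contact_force: [-0.3, -0.0, 0.2]
opening: 0.996
```

```bash
python3 - <<'E'
from h import *
goal([.4925,.2465,.086],5.2)
save(read_camera('wrist'),'w3.png');save(read_camera('side'),'s3.png',(240,260,400,460),4)
E
```

```text
turn [-0.04  0.02  0.14] shift [ 0.0009  0.0007 -0.0011] pos [0.4916 0.2471 0.0849] yaw 5.34 op 0.08507461003445167 t 4.35 F [-0.3 -0.   0.2]
```

View pics/w3.png

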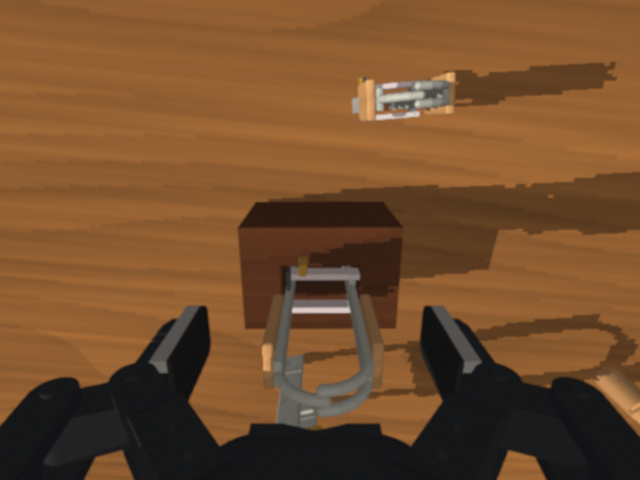

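View pics/s3.png

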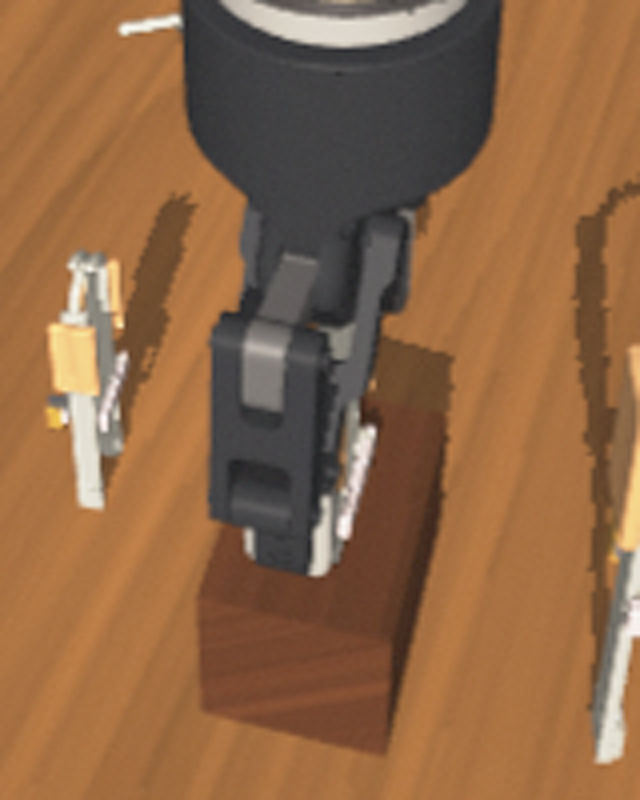

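```bash
python3 - <<'E'
from h import *
c,E=ext('wrist')
im=cv2.imread('pics/w3.png')[:,:,::-1];save(im,'w3c.png',(230,190,430,430),3)
for P in ([.4945,.2445,0],[.4925,.2445,0]):
  P=np.array(P);y=np.radians(5.3)
  for n,o in(('bowtop',(0,0,.142)),('+y-xtop',(-.009,.02,.125)),('+y+xtop',(.009,.02,.125)),('-y-xtop',(-.009,-.02,.125)),('bar -',(.0085,-.018,.072)),('bar+',(.0085,.016,.072)),('corner++',(.028,.04,.057)),('corner--',(-.028,-.04,.057))):
    q=P+np.array([np.cos(y)*o[0]-np.sin(y)*o[1],np.sin(y)*o[0]+np.cos(y)*o[1],o[2]])
    a=proj('wrist',q,E);print(n,((a-[230,190])*3).round())
E
```

```text
bowtop [285. 633.]
+y-xtop [100. 586.]
+y+xtop [ 93. 446.]
-y-xtop [460. 586.]
bar - [393. 247.]
bar+ [168. 247.]
corner++ [21. 96.]
corner-- [500. 404.]
bowtop [283. 650.]
+y-xtop [ 99. 600.]
+y+xtop [ 92. 462.]
-y-xtop [458. 601.]
bar - [391. 259.]
bar+ [167. 259.]
corner++ [ 21. 108.]
corner-- [498. 414.]
```

View pics/w3c.png

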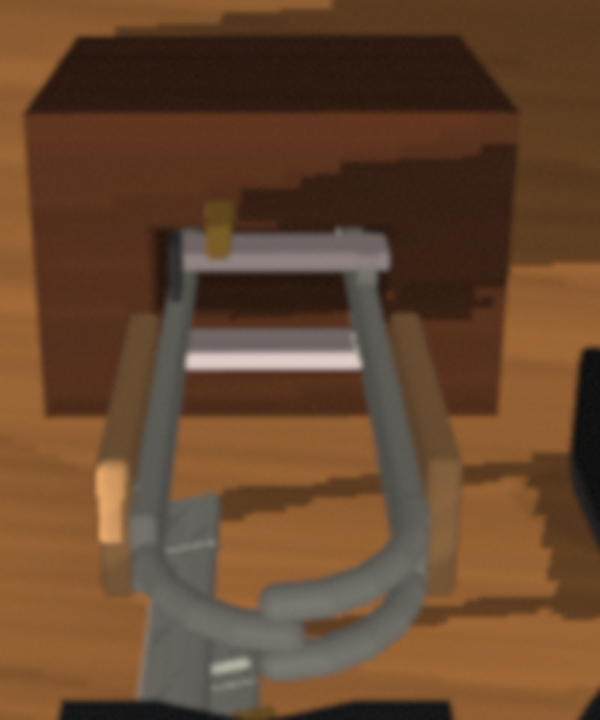

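Call:
move_arm(plan=[[[0, 0, 0, 0.001, 0.0026, -0.001, 0.085], [0, 0, 0, 0.001, 0.0026, -0.001, 0.065], [0, 0, 0, 0.001, 0.0026, -0.001, 0.05], [0, 0, 0, 0.001, 0.0026, -0.001, 0.046], [0, 0, 0, 0.001, 0.0026, -0.001, 0.046]]], force=20)

```text
time: 5.08
eef_pos: [0.4923, 0.2441, 0.0856]
tcp_rot: [0.999, 0.046, -0.001, -0.0]
contact_force: [-0.0, 0.5, 0.3]
opening: 0.538
```

```bash
python3 - <<'E'
from h import *
goal([.4925,.2445,.086],5.2)
save(read_camera('wrist'),'w4.png',(200,150,440,450),2.6)
E
```

```text
turn [-0.02  0.14  0.09] shift [ 0.0003 -0.0004 -0.0004] pos [0.4923 0.2441 0.0856] yaw 5.29 op 0.04596204960906179 t 5.075 F [-0.   0.5  0.3]
```

View pics/w4.png

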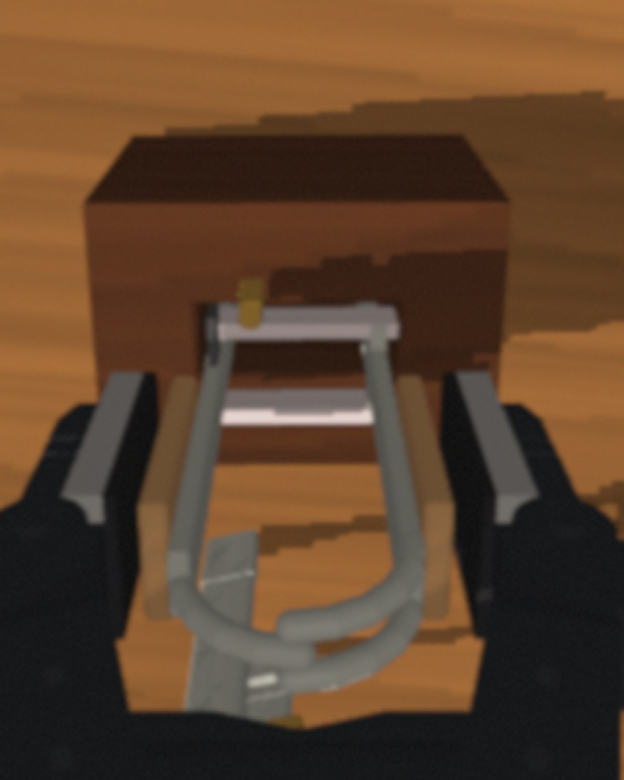

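Call:
move_arm(plan=[[[0, 0, 0, 0, 0, 0, 0.042], [0, 0, 0, 0, 0, 0, 0.039], [0, 0, 0, 0, 0, 0, 0.038], [0, 0, 0, 0, 0, 0, 0.038], [0, 0, 0, 0, 0, 0, 0.038]]], force=20)

```text
time: 5.75
eef_pos: [0.4923, 0.244, 0.0856]
tcp_rot: [0.999, 0.046, -0.001, 0.0]
contact_force: [0.0, -1.1, 1.5]
opening: 0.452
```

```bash
python3 - <<'E'
from h import *
goal([.4925,.2445,.19],5.2)
save(read_camera('wrist'),'w5.png',(200,150,440,450),2.6)
E
```

```text
turn [-0.01  0.14  0.1 ] shift [-0.     -0.0005 -0.1044] pos [0.4923 0.244  0.0856] yaw 5.3 op 0.03859717847176269 t 5.75 F [ 0.  -1.1  1.5]
```

View pics/w5.png

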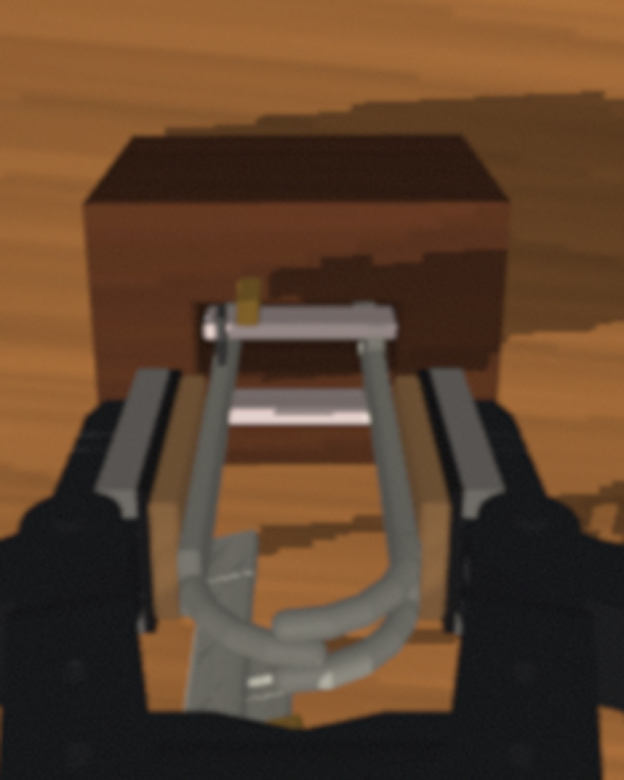

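Call:
move_arm(plan=[[[0, 0, 0, 0, 0, 0, 0.0368], [0, 0, 0, 0, 0, -0.006, 0.0368], [0, 0, 0, 0, 0, -0.018, 0.0368], [0, 0, 0, 0, 0, -0.034, 0.0368], [0, 0, 0, 0, 0, -0.05, 0.0368]]])

```text
time: 6.42
eef_pos: [0.4927, 0.2442, 0.1372]
tcp_rot: [0.999, 0.046, -0.001, -0.0]
contact_force: [0.3, 0.3, -0.3]
opening: 0.432
```

```bash
python3 - <<'E'
from h import *
goal([.4925,.2445,.21],5.2)
save(read_camera('wrist'),'w6.png',(200,150,440,450),2.6)
save(read_camera('side'),'s6.png',(240,260,400,460),4)
E
```

```text
turn [-0.02  0.07  0.1 ] shift [-0.0003 -0.0004 -0.0728] pos [0.4927 0.2442 0.1372] yaw 5.3 op 0.0368600232120345 t 6.425 F [ 0.3  0.3 -0.3]
```

View pics/w6.png

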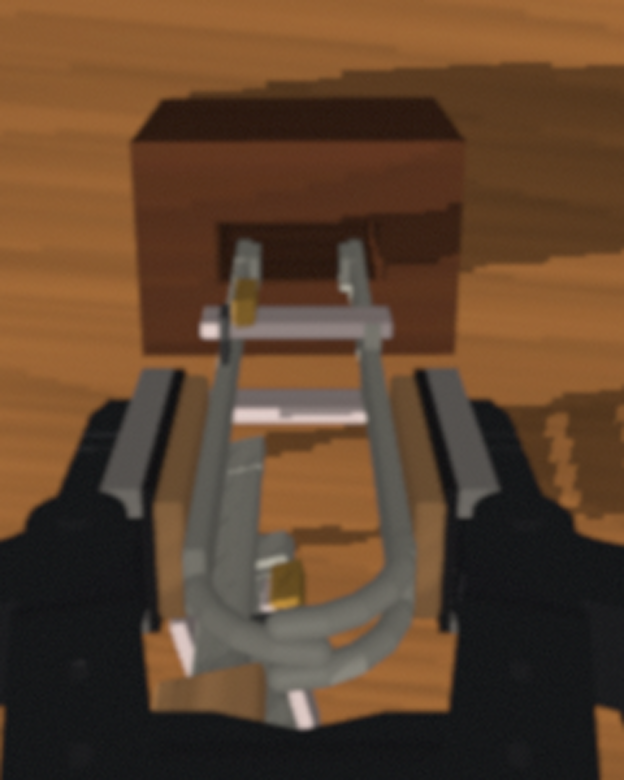

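View pics/s6.png

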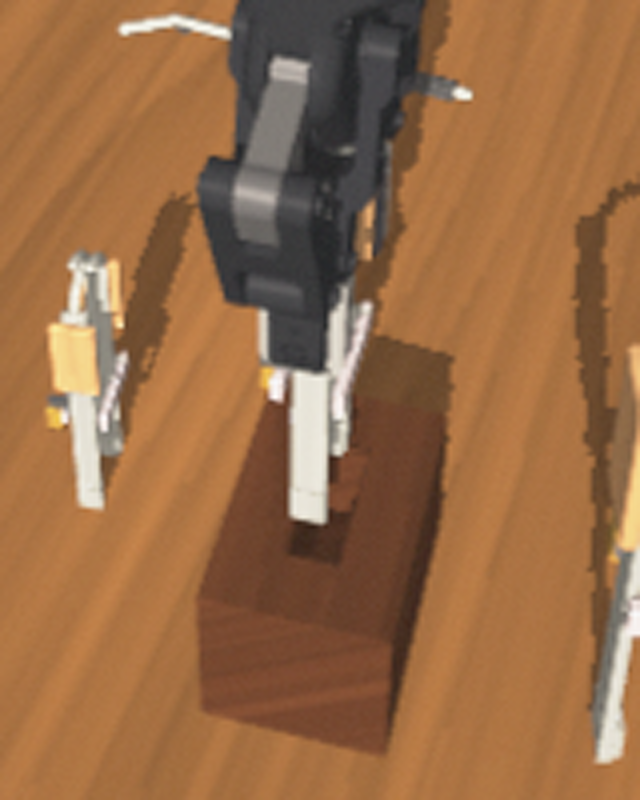

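```bash
python3 - <<'E'
from h import *
goal([.4927,.2442,.205],5.3)
goal([.573,-.240,.205],5.3)
E
```

```text
turn [-0.07 -0.19  0.  ] shift [-0.0014  0.0002 -0.0661] pos [0.4943 0.2446 0.1389] yaw 5.3 op 0.03664332195876731 t 6.525 F [ 1.1  0.8 -0.5]
turn [-0.07 -0.19  0.  ] shift [ 0.0338  0.4897 -0.0665] pos [0.4943 0.2446 0.1389] yaw 5.3 op 0.03664332195876731 t 6.525 F [ 1.1  0.8 -0.5]
```

Call:
move_arm(plan=[[[0, -0.1, 0, 0, 0, -0.015, 0.0368], [0, -0.2, 0, 0, 0, -0.035, 0.0368], [0, -0.2, 0, 0.001, 0.012, -0.055, 0.0368], [0, -0.2, 0, 0.003, 0.035, -0.066, 0.0368], [0, -0.2, 0, 0.005, 0.065, -0.066, 0.0368]]])

```text
time: 7.15
eef_pos: [0.506, 0.1794, 0.2072]
tcp_rot: [0.999, 0.047, 0.002, -0.001]
contact_force: [0.3, 0.0, -0.7]
opening: 0.432
```

```bash
python3 - <<'E'
from h import *
goal([.573,-.240,.205],5.3)
E
```

```text
turn [-0.07 -0.18  0.06] shift [0.0276 0.4238 0.0018] pos [0.506  0.1794 0.2072] yaw 5.36 op 0.036856905027806745 t 7.15 F [ 0.3  0.  -0.7]
```

Call:
move_arm(plan=[[[0, -0.2, 0, 0.002, 0.03, 0.002, 0.0368], [0, -0.2, 0, 0.005, 0.07, 0.002, 0.0368], [0, -0.2, 0, 0.008, 0.115, 0.002, 0.0368], [0, -0.2, 0, 0.011, 0.16, 0.002, 0.0368], [0, -0.2, 0, 0.014, 0.205, 0.002, 0.0368]]])

```text
time: 7.78
eef_pos: [0.5391, -0.0255, 0.206]
tcp_rot: [0.999, 0.047, 0.0, -0.0]
contact_force: [0.2, 0.1, -1.4]
opening: 0.432
```

```bash
python3 - <<'E'
from h import *
goal([.573,-.240,.205],5.3)
E
```

```text
turn [-0.04 -0.02  0.03] shift [0.0139 0.2167 0.0008] pos [ 0.5391 -0.0255  0.206 ] yaw 5.33 op 0.036914811898953015 t 7.775 F [ 0.2  0.1 -1.4]
```

Call:
move_arm(plan=[[[0, 0, 0, 0.003, 0.045, 0.001, 0.0368], [0, 0, 0, 0.006, 0.095, 0.001, 0.0368], [0, 0, 0, 0.009, 0.145, 0.001, 0.0368], [0, 0, 0, 0.012, 0.19, 0.001, 0.0368], [0, 0, 0, 0.014, 0.217, 0.001, 0.0368]]])

```text
time: 8.4
eef_pos: [0.5729, -0.243, 0.2054]
tcp_rot: [0.999, 0.045, 0.0, -0.0]
contact_force: [-0.3, 1.2, -1.3]
opening: 0.43
```

```bash
python3 - <<'E'
from h import *
goal([.573,-.240,.13],5.3)
for c in ['wrist','top','side']: 
  save(read_camera(c),c+'7.png')
c,E=ext('wrist')
for q,z in(('stone_top',.025),):
  for c,e in(('wrist',E),('top',None),('side',None)):
    r=pinpoint(c,q)
    if r: print(c,r[0]['p'],atz(c,r[0]['centre'],z,e))
E
```

```text
turn [-0.03 -0.03 -0.09] shift [ 0.0003 -0.0029  0.0754] pos [ 0.5729 -0.243   0.2054] yaw 5.21 op 0.036739429768722645 t 8.4 F [-0.3  1.2 -1.3]
wrist 0.78 [ 0.5720423 -0.2352501  0.025    ]
top 0.58 [ 0.57427324 -0.23974917  0.025     ]
side 0.7 [ 0.5771173  -0.25480541  0.025     ]
```

View pics/wrist7.png

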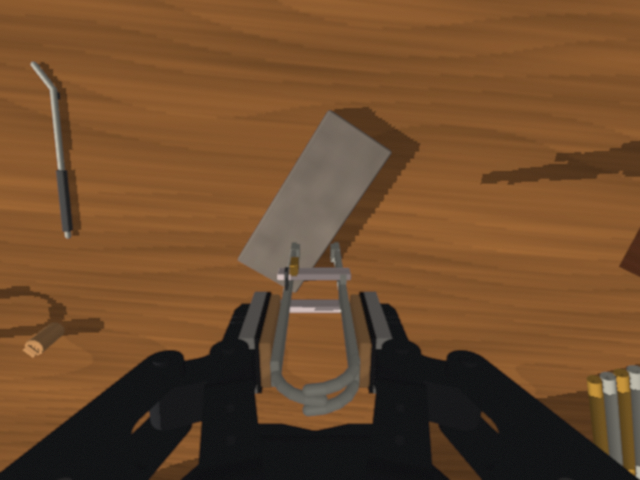

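View pics/side7.png

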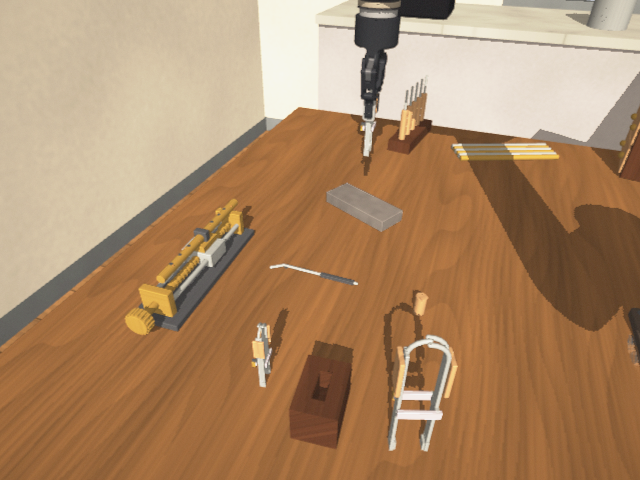

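Call:
move_arm(plan=[[[0, 0, 0, 0, -0.001, 0.01, 0.0368], [0, 0, 0, 0, -0.002, 0.03, 0.0368], [0, 0, 0, 0, -0.003, 0.05, 0.0368], [0, 0, 0, 0, -0.003, 0.068, 0.0368], [0, 0, 0, 0, -0.003, 0.077, 0.0368]]])

```text
time: 9.32
eef_pos: [0.5718, -0.2354, 0.1252]
tcp_rot: [0.999, 0.047, -0.001, -0.002]
contact_force: [0.8, 0.4, -0.9]
opening: 0.434
```

```bash
python3 - <<'E'
from h import *
print(atz('wrist',(314.5,206),.025,None)-0)  # stale pose, ignore z
goal([.573,-.240,.128],5.3)
c,E=ext('wrist')
im=read_camera('wrist');save(im,'w8.png');save(im,'w8c.png',(240,220,400,320),5)
for q in('stone_top','pointer','mark_line','tips','grip'):
    r=pinpoint('wrist',q); print(q,[(d['centre'],round(d['p'],2)) for d in r])
E
```

```text
[ 0.593051   -0.23217333  0.025     ]
turn [-0.2   0.15  0.1 ] shift [ 0.0008  0.0047 -0.0028] pos [ 0.5718 -0.2354  0.1252] yaw 5.4 op 0.037038332305491285 t 9.325 F [ 0.8  0.4 -0.9]
stone_top [([319.6, 234.5], 0.55)]
pointer [([288.7, 274.0], 0.86)]
mark_line [([294.3, 270.4], 0.48)]
tips [([307.5, 249.2], 0.75)]
grip []
```

View pics/w8.png

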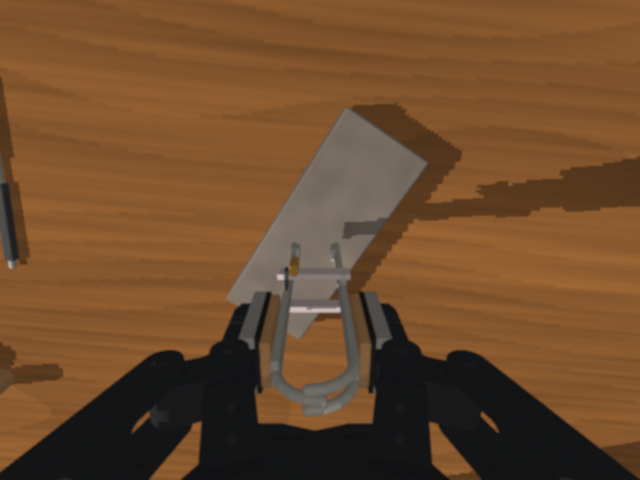

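View pics/w8c.png

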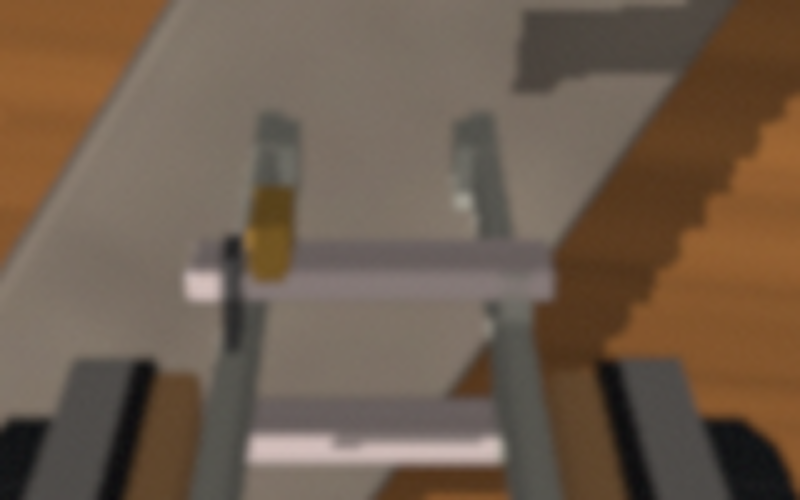

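```bash
python3 - <<'E'
from h import *
T=np.eye(4);T[:3,:3]=R.from_quat([.999,.047,-.001,-.002]).as_matrix();T[:3,3]=[.5718,-.2354,.1252]
E=T@np.array(get_calibration('wrist')['hand_eye'])
P=np.array([atz('wrist',p,.025,E) for p in((348,108),(428,161),(299,338),(228,298))]);print(P.round(4),P.mean(0),np.linalg.norm(np.diff(P,axis=0),axis=1))
goal([.573,-.240,.127],5.3)
for i in range(3): 
  read_camera('wrist'); s=get_state();print(s['eef_pos'],s['opening']*.0854)
E
```

```text
[[ 0.6571 -0.247   0.025 ]
 [ 0.6298 -0.3024  0.025 ]
 [ 0.4895 -0.2301  0.025 ]
 [ 0.5183 -0.1756  0.025 ]] [ 0.57368802 -0.23874651  0.025     ] [0.06175507 0.15782464 0.06163686]
turn [-0.02 -0.09  0.09] shift [-0.0007  0.0036  0.0018] pos [ 0.5733 -0.2364  0.1288] yaw 5.39 op 0.03700601408543695 t 9.625 F [ 0.4  0.2 -0.2]
[ 0.57330712 -0.23637582  0.12884849] 0.03696215637507233
[ 0.57327428 -0.23629784  0.12880079] 0.03671183253054974
[ 0.57316603 -0.2362185   0.12866834] 0.036505717915294465
```

Call:
move_arm(plan=[[[0, 0, 0, 0, 0.002, 0, 0.0362], [0, 0, 0, 0, 0.0045, 0, 0.0355], [0, 0, 0, 0, 0.0045, 0, 0.0348], [0, 0, 0, 0, 0.0045, 0, 0.0345], [0, 0, 0, 0, 0.0045, 0, 0.0345]]])

```text
time: 10.4
eef_pos: [0.5735, -0.2406, 0.1286]
tcp_rot: [0.999, 0.047, 0.001, -0.0]
contact_force: [0.1, -0.4, -0.5]
opening: 0.402
```

```bash
cat > look.py <<'E'
from h import *
import sys
n=sys.argv[1]
ims=[];op=[]
for i in range(6):
    s=get_state();op.append(s['opening']*.0854);ims.append(read_camera('wrist').astype(float))
m=np.mean(ims,0);save(m.astype(np.uint8),n+'.png',(270,250,370,320),8)
print('op',np.round(np.array(op)*1e3,2)); goal([.573,-.241,.128],5.3)
np.save(n+'.npy',m)
E
python3 look.py w9
```

```text
op [34.31 34.86 34.42 34.45 34.48 34.29]
turn [-0.03 -0.07  0.1 ] shift [-0.0006  0.0003  0.0006] pos [ 0.5736 -0.2407  0.1286] yaw 5.4 op 0.034453353636051245 t 10.7 F [-0.5 -0.2 -1.2]
```

View pics/w9.png

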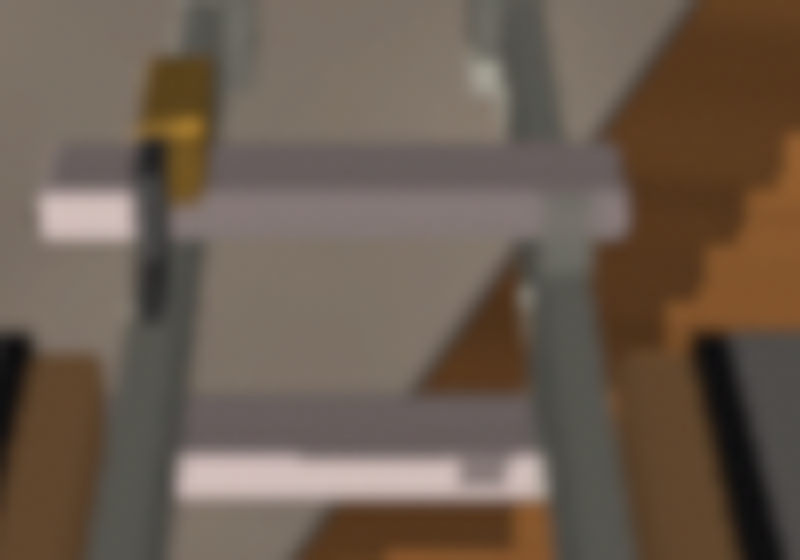

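Call:
move_arm(plan=[[[0, 0, 0, 0, 0, 0, 0.0341], [0, 0, 0, 0, 0, 0, 0.0336], [0, 0, 0, 0, 0, 0, 0.0334], [0, 0, 0, 0, 0, 0, 0.0334], [0, 0, 0, 0, 0, 0, 0.0334]]])

```text
time: 11.32
eef_pos: [0.5736, -0.2407, 0.1286]
tcp_rot: [0.999, 0.047, 0.001, -0.0]
contact_force: [-0.1, -0.2, -0.7]
opening: 0.393
```

```bash
python3 look.py w10; python3 -c "
from h import *
m=np.load('w10.npy').astype(np.uint8);save(m,'w10z.png',(280,250,310,295),16)
m=np.load('w9.npy').astype(np.uint8);save(m,'w9z.png',(280,250,310,295),16)"
```

```text
op [33.53 33.45 33.41 33.63 33.57 33.67]
turn [-0.03 -0.07  0.1 ] shift [-0.0006  0.0002  0.0006] pos [ 0.5736 -0.2407  0.1286] yaw 5.4 op 0.03361611465020682 t 11.625 F [-0.3 -0.3 -2.3]
```

View pics/w10z.png

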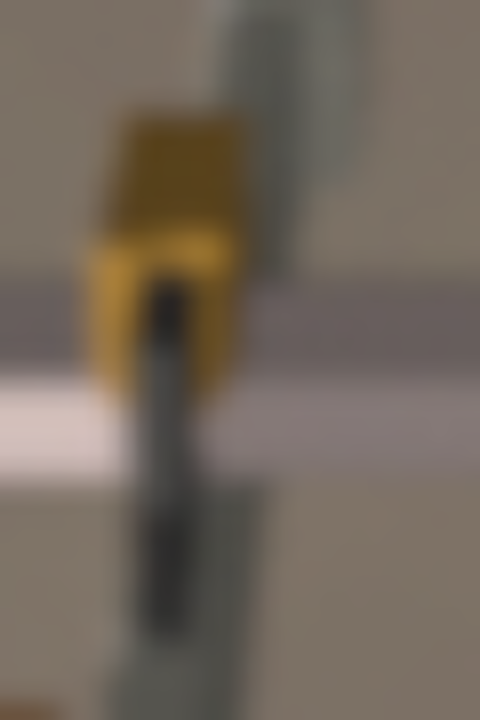

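```bash
python3 - <<'E'
import numpy as np
for n in('w9','w10'):
  m=np.load(n+'.npy'); print(n)
  print('red-blue (brass)')
  d=m[:,:,0]-m[:,:,2]
  for r in range(256,278): print(r,np.round(d[r,283:300]).astype(int), '|',np.round(m[r,283:300].mean(1)).astype(int))
E
```

```text
w9
red-blue (brass)
256 [23 23 23 23 24 28 29 28 24 21 20 20 20 15 10  9 10] | [112 112 112 112 111 108 103 101 100  92  82  78  76  77  85  96 102]
257 [22 23 23 24 28 36 42 42 39 40 41 43 39 27 14 10 10] | [113 112 112 112 110 101  88  79  77  74  69  69  69  73  82  95 102]
258 [22 23 23 24 30 42 52 56 57 57 58 59 52 33 15  9 10] | [113 112 112 113 108  94  75  64  62  62  62  62  63  68  79  93 101]
259 [22 22 23 26 34 44 54 60 60 60 61 60 54 35 16 10  9] | [113 112 112 112 107  89  70  60  60  60  61  61  62  66  78  92 100]
260 [22 22 23 27 34 45 55 60 60 61 61 60 53 34 16 11 11] | [113 113 113 112 104  86  67  60  61  60  61  61  61  66  78  93 101]
261 [22 22 24 27 35 47 56 60 60 60 60 60 53 33 17 14 15] | [112 113 113 110  99  80  65  60  60  60  60  60  61  66  80  96 105]
262 [22 23 23 27 36 48 57 60 60 60 60 60 52 33 19 17 19] | [113 113 113 109  96  76  63  60  60  61  61  60  60  66  82  99 109]
263 [23 23 24 26 36 50 59 62 63 65 66 64 54 33 20 19 21] | [113 113 113 108  93  74  63  62  63  64  65  64  62  67  82 101 110]
264 [23 24 24 29 41 57 68 72 76 80 84 80 63 35 2
[... 3967 characters left out ...]
17 106  86  71  62  59  66  75  82  91  97  99  99  98]
273 [15 19 39 68 73 43 12  4 18 48 52 32 17 12 12 12 12] | [131 132 135 130 114  91  76  67  62  68  81  93 102 106 107 107 107]
274 [20 21 32 52 58 37 11  3 16 39 39 25 16 13 13 13 13] | [169 169 167 154 128  97  77  68  65  75  93 108 116 118 119 119 119]
275 [24 24 28 38 38 25  9  4 12 26 26 20 15 15 14 14 14] | [191 191 188 175 145 106  80  69  69  87 107 118 123 124 124 124 124]
276 [24 25 26 27 24 15  6  3  9 17 18 16 15 15 14 14 14] | [196 196 195 185 155 114  82  69  73  96 115 123 124 125 125 124 124]
277 [24 24 23 22 18 12  5  3  6 12 14 15 14 14 14 14 14] | [195 195 195 186 158 117  82  69  73  96 116 123 124 123 124 123 124]
```

```bash
python3 look.py w11; python3 - <<'E'
from h import *
save(read_camera('side'),'s11.png',(280,80,460,240),4)
r=pinpoint('side','tips');print([(d['centre'],d['p']) for d in r][:4], 'expected tips',proj('side',[.573,-.237,.055]),proj('side',[.573,-.237,.045]))
r=pinpoint('wrist','pointer');print([(d['centre'],d['p']) for d in r][:2]);r=pinpoint('wrist','mark_line');print([(d['centre'],d['p']) for d in r][:2])
s=get_state();print(s['time'],s['eef_pos'],s['opening']*.0854,s['contact_force'])
m=np.load('w11.npy')
for r in (262,264,265,266,269): print(r,np.round((m[:,:,0]-m[:,:,2])[r,283:300]).astype(int),'|',np.round(m[r,283:300].mean(1)).astype(int))
E
```

```text
op [33.62 33.42 33.27 33.42 33.3  33.35]
turn [-0.03 -0.07  0.1 ] shift [-0.0006  0.0003  0.0007] pos [ 0.5736 -0.2407  0.1287] yaw 5.4 op 0.0336176648887959 t 11.925 F [-0.1 -0.6 -0.4]
[([405.7, 443.8], 0.91), ([366.2, 189.2], 0.84), ([265.8, 377.2], 0.56)] expected tips [363.58930474 188.14664092] [363.26708241 192.39551136]
[([290.8, 271.8], 0.61)]
[([289.9, 271.1], 0.51)]
12.125 [ 0.57357188 -0.24069066  0.12865229] 0.033267060343465826 [-0.49925804  0.29445757 -1.70260898]
262 [22 23 27 36 49 58 60 60 61 61 60 50 31 16  9 11 16] | [113 113 108  92  73  62  60  61  61  61  60  62  67  72  77  87 101]
264 [24 27 36 50 64 72 75 80 85 86 80 61 35 16 10 14 19] | [113 113 108  94  78  72  75  80  84  85  79  69  66  70  78  91 105]
265 [ 23  30  48  72  88  90  88  93 100 104  96  71  38  16  11  15  20] | [112 114 114 107  96  90  88  93 100 103  94  77  68  70  78  93 106]
266 [ 21  31  59  91 106  96  80  79  87  96  93  68  34  15  11  15  19] | [109 111 116 117 112  99  88  87  92  98  91  76  68  70  78  92 103]
269 [11 22 55 91 98 68 26  5 23 55 66 46 21 12 11 11 11] | [ 97 100 108 114 106  79  50  37  47  64  70  75  84  94  97  97  97]
```

View pics/s11.png

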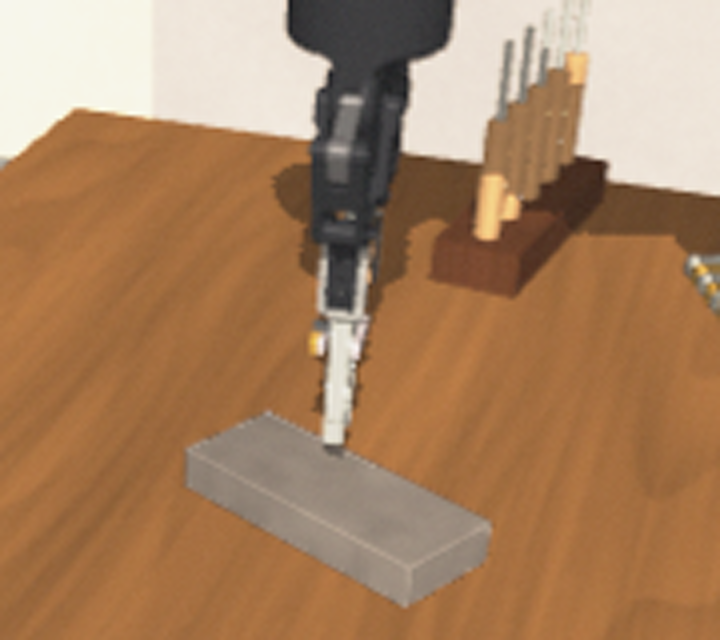

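View pics/w11.png

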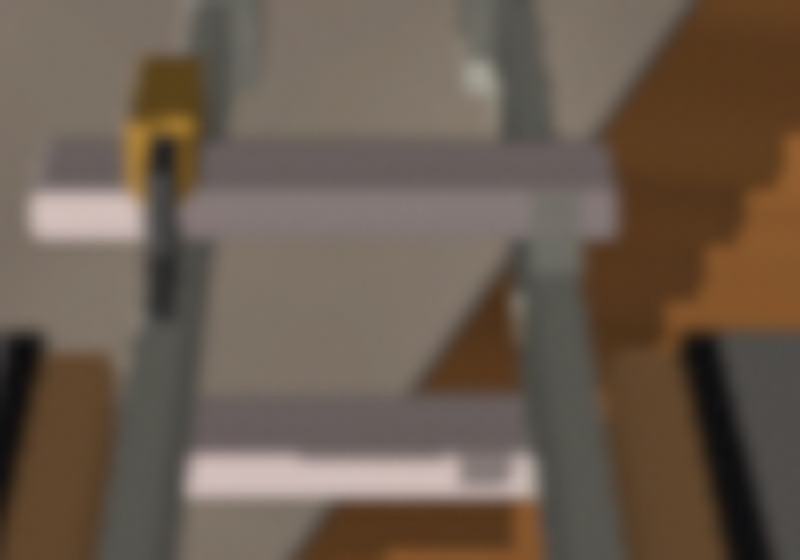

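```bash
python3 -c "
from plant import *
print(ticket.sign_off())"
```

```text
the job is handed in; nothing more can be done
None
```

I pulled the middle-sized tweezers straight up out of the holder and carried them upright over the middle of the stone. There I squeezed them until the pointer met the brass rider. The job was handed in at about 12 s, still holding that gap.

**Gap:** In the last wrist pictures the pointer sat at column 290.0–290.1 and the rider's centre at 289.8–290.0. That puts the pointer 0 to 0.13 mm past the rider's centre, which I left alone. The picture did not change over 0.6 s. The gripper opening read about 33.4 mm, with about 0.2 mm of noise, which means a squeeze of about 6.6 mm.

**Height and place:** The tips are about 30 mm above the stone and within a few millimetres of its centre. The side camera sees them within about 3 px of where they should be.

**Other things:** The side pictures showed the stone where it was. In the last full view, taken before lowering over the stone, the plug and the scribe also stood where they were, and nothing came near them after that. No contact was felt on the way.

**Disagreements:**
- Estimates of the stone's centre differed by 2–5 mm, and one side-camera reading was about 18 mm off. I used the stone's corners, measured by the wrist camera, instead.
- Over the last closing step the picture showed about 1.2 mm of pointer travel, while the opening reading showed about 0.9 mm. I went by the picture.

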